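True the spoked kettle stand by counted quarter turns

ROBOT

A 6-joint arm with a two-finger parallel gripper is mounted at the origin on the work surface. World frame = base frame: x ahead of the robot, y to its left, z up, the work surface at z = 0. Lengths are in mm, angles in rad, forces in N, time in s.
With the tool pointing down it reaches from about 275 to 825 mm from the base axis. Payload 5.2 kg.
Tool frame: the origin (TCP) lies at the very end of the fingers, on their centre line; the grasp point (between the pads) lies 19 mm behind it; z points along the fingers, y is the line along which they close (so a half turn about z gives the same grasp; the last joint's range is limited). The gripper opens to 93 mm and grips with 3 to 60 N. Pads are 15 mm wide; open, the fingers measure 128 mm over their backs; the gripper's body (75 mm by 188 mm) begins 65 mm behind the grasp point.
Start: joints at [1.137, 0.259, 1.535, -0, 1.348, -0.203], TCP at [125.793, 535.426, 218.653] pointing down, gripper open.
Joint ranges: [-3.14, 3.14], [-0.91, 2.08], [0.19, 2.58], [-1.22, 4.36], [0.22, 2.71], [-3.12, 3.12]. Speed limits (rad/s): [2.57, 2.57, 3.14, 3.14, 3.14, 3.14].

INTERFACE

Orientations are given as [roll, pitch, yaw] about the fixed x, y, z axes, in that order (R = Rz(yaw) Ry(pitch) Rx(roll)).
In Python, from bench import robot gives the robot as it stands. The module is installed in compiled form; this text tells all that it offers. Calls block until the motion is done:
- robot.move_ptp(position, orientation): joint-space move of the TCP to a pose.
- robot.move_linear(position, ori=None, speed=150, f_stop=None): straight line of the TCP; ori=None keeps the orientation; speed is the mean speed in mm/s. With f_stop (N) it stops when the force on the tool has changed by that much, and returns True; else False.
- robot.move_j(angles): joint-space move.
- robot.move_gripper(opening): opening from 0.0 (shut) to 1.0 (fully open); the grip force is fixed at half the most; returns when the fingers have stopped.
- robot.sleep(seconds).
- robot.inverse_kinematics(position, orientation): joint angles nearest the present ones, or None.
- robot.get_image(name): name is "scene" or "side" or "wrist"; returns a dict with "img" (420x560x3 uint8, blue, green, red), "fovy" (degrees; the focal length in pixels is half the picture's height over the tangent of half this angle, whatever the lens; pixels are square), "cx", "cy" (the principal point, pixels), "eye" and "orientation" of the camera in the world. Camera axes: x right, y down, z forward; pixel columns grow to the right and rows downward; lengths in mm; the calibration is good to about 2 mm. A picture is of the moment at which its call begins. There is no depth.
A pose or a line that the arm cannot do raises robot.MotionError and nothing moves.
- robot.hand_in(): hands the job in; it is judged then, once.
Readings, each from a call of its own:
- robot.current_t(): time.
- robot.current_qpos(): joint angles.
- robot.current_joint_vel(): joint speeds.
- robot.current_joint_efforts(): joint torques, N m.
- robot.current_tcp_pos(): TCP position.
- robot.current_eef_rot(): TCP orientation.
- robot.current_contact_force(): force on the tool from outside, world axes, zero at the start.
- robot.current_ft_torque(): the same for the moment, N m.
- robot.current_gripper_width(): opening from 0.0 (shut) to 1.0 (fully open).
- robot.current_finger_force(): force on a finger pad.
Only numpy, scipy, OpenCV 4.12 (cv2) and the standard library are available. Lean on these libraries where they do the work, as an engineer would, in place of code of your own. Each camera call takes 0.05 s, during which the arm holds its last target. There are 200 camera calls.

TASK

The spokes of the round kettle stand need taking up: going round the rim clockwise (seen from above) from its wooden handle, give the first brass nipple one quarter turn clockwise, then the second two quarter turns, then the third one, and leave the fourth as it is. Each nipple is sprung: press it gently down until it comes free, turn it, and let it click back up in its notch before going on to the next. Disturb nothing else on the table.

Things in the scene. Friction and masses are not known exactly. Their poses are not given: they have to be found in the camera images.
- stand: Spoked steel kettle stand, fixed to the table. Rim radius 95 mm, top 22 mm up. Origin: on the table under the hub's middle, z up. Its wooden handle points along -x, to 200 mm out, 31 mm high. Four bosses on the rim, 95 mm out, each with a brass nipple, at 135 deg (first, next clockwise after the handle), 45 (second), -45 (third), -135 (fourth), counted anticlockwise from +x.
- boss1 (a point): Top centre of the first boss (steel, 34 mm across, 30 mm above the table), fixed on the stand, on the upright axis of its nipple. Nipple: flat brass disc 44 mm across, with a raised bar on top to turn it by, 30 mm long, 10 mm wide, 6 mm high. The disc's top face stands 14 to 38 mm above the boss top: different on each nipple and not measured, so feel for it.
- boss2 (a point): Top centre of the second boss, like the first; its nipple has the same shape and size, and its disc also stands at an unmeasured height, 14 to 38 mm above the boss top.
- boss3 (a point): Top centre of the third boss, like the first; its nipple has the same shape and size, and its disc also stands at an unmeasured height, 14 to 38 mm above the boss top.
- boss4 (a point): Top centre of the fourth boss, like the first; its nipple has the same shape and size, and its disc also stands at an unmeasured height, 14 to 38 mm above the boss top.
- nipple1 (a joint): Turn of the first nipple, rad, growing clockwise seen from above, near 0 at the start; the raised bar's direction in the stand's frame is the boss angle minus this value. A notch holds it at every quarter turn (0, 1.57, 3.14) and it does not turn unpressed. Let go within 0.15 rad of a notch, it springs up and centres itself.
- nipple2 (a joint): The same for the second nipple. Every nipple comes free when pressed straight down 3.5 mm and bottoms hard at 7 mm. Its spring takes 6 N to start and 1 N more per mm: 9.5 N when free, 13 N at the bottom. Keep it pressed while turning it (0.03 Nm).
- nipple3 (a joint): Turn of the third nipple; as for the first.
- nipple4 (a joint): Turn of the fourth nipple; as for the first.
- stand_sink (a joint): How far the whole stand is pushed down on its stiff rubber feet, m, 0 at rest, 20 N per mm; for telling rough treatment. It should never be pushed down with more than 28 N (0.0014).
- dish: White ceramic dish, 84 mm diameter, 10 mm high, on the hub of the stand. Leave it alone. Origin: centre of its underside, on what it stands on.
- strainer: Stainless tea strainer in the dish, 52 mm diameter, 22 mm high; its thin handle points about along the stand's +x, to 70 mm from the middle. Leave it alone. Origin: centre of its underside, on what it stands on.
- cup_a: Glass cup, 68 mm diameter, 72 mm high, beside the stand. Leave it alone. Origin: centre of its underside, on what it stands on.
- cup_b: Glass cup, 68 mm diameter, 72 mm high, on the other side of the stand. Leave it alone. Origin: centre of its underside, on what it stands on.
- spoon: Steel teaspoon 150 mm long lying beside the stand. Leave it alone. Origin: centre of its underside, on what it stands on.
- kettle: Aluminium kettle, 172 mm diameter, 205 mm high with its handle. Leave it alone. Origin: centre of its underside, on what it stands on.
- teapot: Patterned ceramic teapot, 144 mm diameter, 127 mm high, spout and handle to 115 mm from its middle. Leave it alone. Origin: centre of its underside, on what it stands on.

How it is judged (in metres and radians):
On the way, in this order (a step that is already met when the one before it is completed fails the run):
1. first nipple one quarter turn on, let go; second and third not yet turned (value of joint nipple1 between 1.371 and 1.771 rad and value of joint nipple2 between -0.2 and 0.2 rad and value of joint nipple3 between -0.2 and 0.2 rad and contact force between the fingers and stand below 0.3 N), for 0.2 s.
2. then second nipple two quarter turns on, let go; third not yet turned (value of joint nipple1 between 1.371 and 1.771 rad and value of joint nipple2 between 2.942 and 3.342 rad and value of joint nipple3 between -0.2 and 0.2 rad and contact force between the fingers and stand below 0.3 N), for 0.2 s.
3. then third nipple one quarter turn on, let go (value of joint nipple1 between 1.371 and 1.771 rad and value of joint nipple2 between 2.942 and 3.342 rad and value of joint nipple3 between 1.371 and 1.771 rad and contact force between the fingers and stand below 0.3 N), for 0.2 s.
At the end, for the whole second after the job is handed in: The first, second and third nipples rest one, two and one quarter turns clockwise of where they started (each within 0.2 rad of its notch, 1.57, 3.14 and 1.57), the fourth is still within 0.2 rad of 0, and the fingers no longer touch the stand (all of step 3 and value of joint nipple4 between -0.2 and 0.2 rad and velocity of joint each of nipple1, nipple2, nipple3 below 0.05 rad/s).
It fails at once if the stand is pushed down with more than 28 N (1.4 mm down on its rubber feet) (value of joint stand_sink above 0.0014 m).
It fails at once if a nipple is turned anticlockwise (value of joint any of nipple1, nipple2, nipple3, nipple4 below -0.4 rad).
It fails at once if the fourth nipple is turned (value of joint nipple4 above 0.4 rad).
It fails at once if something else on the table is moved by more than 20 mm (distance of any of dish, strainer, cup_a, cup_b, spoon, kettle, teapot from where it was at the start of the episode above 0.02 m).
It also fails if it takes over 72 s, if anything falls off the work surface, if the arm or the gripper's body presses on something with over 40 N, if the wrist force passes 120 N, or if a joint passes its speed limit or range.

## Working session

There is one attempt and no reset: what is moved stays moved. The work goes in short steps, each a Python script; the robot and the scene stay as the last script left them, time stands still between calls to the robot, and variables do not carry over. Pictures are saved under pics/ and viewed, at most 10 in all, crops included, and the job is handed in when it is done.

```bash
mkdir -p pics; ls; python3 - <<'E'
from bench import robot
import cv2,numpy as np
ims=[]
for n in("scene","side","wrist"):
    d=robot.get_image(n); np.save(f"pics/{n}0.npy",d,allow_pickle=True)
    cv2.imwrite(f"pics/{n}0.png",d["img"]); print(n,d["fovy"],d["cx"],d["cy"],d["eye"],d["orientation"])
print(robot.current_eef_rot(),robot.current_t(),robot.current_contact_force())
E
```

```text
pics
scene 49.069506614398264 280.9404640517239 205.695339426342 [1312.62676796  511.45814983 1300.39180798] [-2.52909341 -0.00462151  2.20125442]
side 55.10055311004103 268.9682965143052 209.67389832117945 [ 255.17127745 -708.65947623  961.097151  ] [-2.43064705  0.01371452 -0.47677961]
wrist 59.064217938308616 279.93274748322716 216.2118175651962 [ 53.83033582 551.47251499 384.02350867] [2.87513801e+00 1.44379854e-03 1.34068175e+00]
[-3.14018281e+00 -2.93749484e-04  2.91083023e+00] 0.15 [ 0.60162237 -0.83653788  0.0927563 ]
```

View pics/scene0.png

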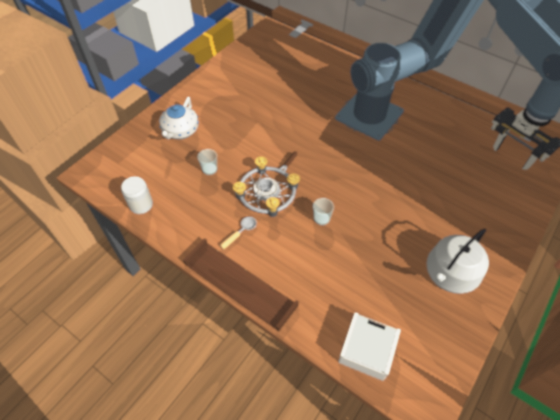

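View pics/wrist0.png

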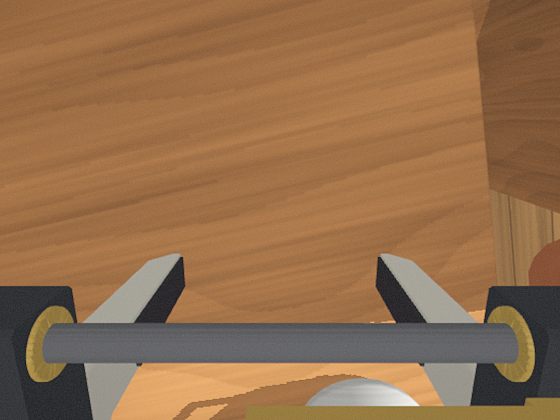

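View pics/side0.png

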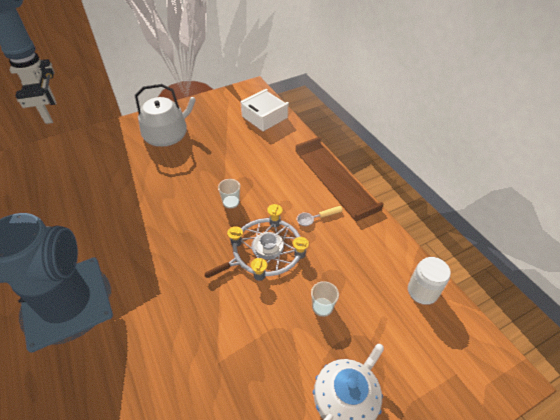

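The scene view shows the stand's hub at (266,188), its handle at (288,160) and brass nipples at (261,162), (294,180), (272,204), (239,187). In the side view the nipples are at (275,212), (301,244), (260,266), (235,234), with the handle at (215,270). The wrist view shows only table and kettle. Next I triangulate the nipples.

```bash
cat >h.py <<'E'
import numpy as np,cv2
from scipy.spatial.transform import Rotation as R
def ray(d,p):
    f=d["img"].shape[0]/2/np.tan(np.radians(d["fovy"]/2))
    v=np.array([(p[0]-d["cx"])/f,(p[1]-d["cy"])/f,1]); v=R.from_euler('xyz',d["orientation"]).apply(v)
    return np.array(d["eye"]),v/np.linalg.norm(v)
def plane(d,p,z):
    e,v=ray(d,p); return e+v*(z-e[2])/v[2]
def tri(obs):
    A=np.zeros((3,3));b=np.zeros(3)
    for d,p in obs:
        e,v=ray(d,p);M=np.eye(3)-np.outer(v,v);A+=M;b+=M@e
    x=np.linalg.solve(A,b)
    return x,max(np.linalg.norm(np.cross(x-ray(d,p)[0],ray(d,p)[1])) for d,p in obs)
def project(d,x):
    f=d["img"].shape[0]/2/np.tan(np.radians(d["fovy"]/2))
    c=R.from_euler('xyz',d["orientation"]).inv().apply(np.array(x)-d["eye"])
    return np.array([d["cx"]+f*c[0]/c[2],d["cy"]+f*c[1]/c[2]])
def brass(d,roi=None,amin=30,lo=(18,140,90),hi=(34,255,255)):
    m=cv2.inRange(cv2.cvtColor(d["img"],cv2.COLOR_BGR2HSV),lo,hi)
    if roi:
        k=np.zeros_like(m);k[roi[1]:roi[3],roi[0]:roi[2]]=255;m&=k
    n,l,s,c=cv2.connectedComponentsWithStats(m)
    return [(c[i],s[i]) for i in range(1,n) if s[i][4]>=amin],m
E
python3 - <<'E'
from h import *
L=lambda n:np.load(f"pics/{n}0.npy",allow_pickle=True).item()
a,b=L("scene"),L("side")
A,_=brass(a,(225,145,310,220));B,_=brass(b,(220,195,320,285))
for c,s in A:
    print("scene",c.round(1),s,plane(a,c,58).round(1))
for c,s in B: print("side",c.round(1),s,plane(b,c,58).round(1))
for c,s in A:
    for e,t in B:
        x,r=tri([(a,c),(b,e)])
        if r<6: print(c.round(),e.round(),x.round(1),r.round(2))
print("handle",plane(a,(288,160),28),plane(b,(215,270),28),"hub",plane(a,(266,188),25),plane(b,(268,244),25))
ims=[cv2.resize(a["img"][140:225,215:320],None,fx=3.8,fy=3.8,interpolation=2),cv2.resize(b["img"][190:290,195:320],None,fx=3.2,fy=3.2,interpolation=2)]
h=max(i.shape[0] for i in ims)
cv2.imwrite("pics/crop0.png",np.hstack([cv2.copyMakeBorder(i,0,h-i.shape[0],0,0,0) for i in ims])[:, :800])
E
```

```text
scene [260.5 161.6] [255 157  12  11  85] [ 492.9 -169.1   58. ]
scene [293.2 178.3] [287 174  13  10  92] [485.9 -32.5  58. ]
scene [238.3 187.4] [233 182  13  12  82] [ 628.5 -160.    58. ]
scene [272.  204.1] [266 199  14  12  88] [616.4 -26.4  58. ]
side [274.5 211.1] [267 204  16  17 181] [613.  -24.5  58. ]
side [234.6 232.5] [227 226  16  14 157] [476.2 -42.1  58. ]
side [300.4 243.6] [293 237  16  15 180] [ 621.  -162.1   58. ]
side [258.6 265.1] [251 258  16  16 201] [ 488.  -171.1   58. ]
[261. 162.] [274. 211.] [ 567.8 -108.4  169.9] 1.22
[261. 162.] [259. 265.] [ 489.7 -170.1   54.9] 1.24
[293. 178.] [235. 233.] [479.  -36.1  48.8] 0.87
[238. 187.] [300. 244.] [ 624.4 -161.    53.7] 2.17
[272. 204.] [274. 211.] [614.5 -25.5  57.5] 1.88
[272. 204.] [259. 265.] [529.6 -87.2 -89. ] 5.1
handle [ 407.85236139 -109.81985347   28.        ] [ 383.96670561 -112.05390866   28.        ] hub [555.25422101 -98.38523168  25.        ] [ 551.86532423 -100.24480122   25.        ]
```

View pics/crop0.png

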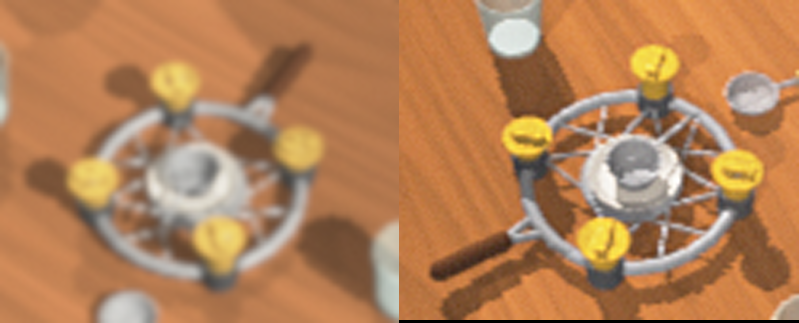

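The crop confirms the order: handle along roughly world -x, so nipple 1 is near (479,-36), 2 near (614,-26), 3 near (624,-161) and 4 near (490,-170). I'll refine this with two wrist views.

```bash
python3 - <<'E'
from bench import robot
from h import *
import time
a=np.load("pics/scene0.npy",allow_pickle=True).item();b=np.load("pics/side0.npy",allow_pickle=True).item()
print("cups",plane(a,(209,162),36).round(),plane(b,(324,300),36).round(),"|",plane(a,(322,212),36).round(),plane(b,(230,194),36).round())
D=[]
for k,x in enumerate((505,600)):
    t=robot.current_t()
    robot.move_ptp([x,-183,240],[np.pi,0,1.57]); robot.sleep(.2)
    d=robot.get_image("wrist");D.append(d);np.save(f"pics/w{k}.npy",d,allow_pickle=True)
    print(robot.current_t()-t,robot.current_tcp_pos(),robot.current_eef_rot(),robot.current_qpos().round(2),robot.current_contact_force())
g=[(479,-36,49),(614.5,-25.5,57),(624,-161,54),(490,-170,55)]
for i,p in enumerate(g):
    o=[]
    for d in D:
        q=project(d,p);B,m=brass(d,None,300)
        B=sorted(B,key=lambda c:np.linalg.norm(c[0]-q));c,s=B[0];o.append((d,c));print(i+1,q.round(),c.round(1),s)
    print(*[v if np.isscalar(v) else v.round(1) for v in tri(o)])
cv2.imwrite("pics/w.png",cv2.resize(np.hstack([d["img"][:300] for d in D]),(800,214)))
cv2.imwrite("pics/w0.png",D[0]["img"])
E
```

```text
cups [ 590. -329.   36.] [ 594. -329.   36.] | [531. 118.  36.] [531. 120.  36.]
3.1083000000000003 [ 505.13997521 -182.59009054  240.00084808] [ 3.14157401e+00 -4.45676033e-05  1.57071833e+00] [-0.55  0.22  1.53  0.    1.39 -0.55] [-0.8146384  -0.25509375 -0.08591489]
0.7166999999999999 [ 599.20411432 -183.1252876   240.496562  ] [3.14141165e+00 2.54984379e-04 1.56947141e+00] [-0.47  0.38  1.3  -0.    1.45 -0.47] [-1.35483835  0.1905116  -0.61540424]
1 [251.  28.] [250.5  26.9] [ 226    0   50   55 2086]
1 [144.  27.] [143.   26.5] [ 118    0   51   54 2134]
[478.6 -35.6  49.6] 0.05330593949014837
2 [410.  12.] [410.   17.4] [ 385    0   54   40 1776]
2 [299.  11.] [297.3  16.8] [ 271    0   54   39 1690]
[613.  -31.2  63.6] 0.055396250429140634
3 [405. 171.] [404.8 170.2] [ 381  148   48   46 1686]
3 [307. 170.] [305.4 169.4] [ 282  146   47   47 1642]
[ 622.5 -160.1   56.8] 0.01814216902097489
4 [265. 180.] [262.9 180.4] [ 240  157   47   47 1585]
4 [167. 180.] [164.1 179.9] [ 141  158   47   45 1634]
[ 488.3 -169.9   57.3] 0.03393770887884995
```

View pics/w0.png

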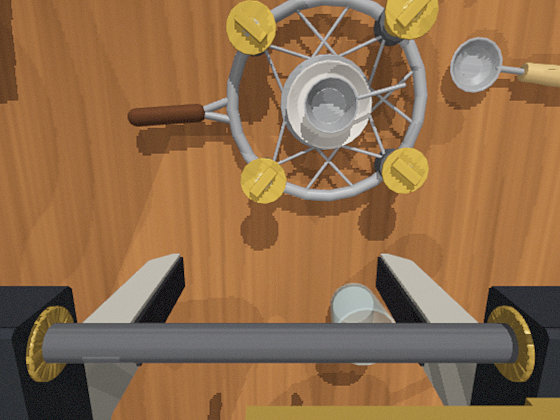

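The wrist view shows all four nipples: 1 at (251,27) and 2 at (410,17), both cut by the top edge, 3 at (405,170) and 4 at (263,180), with the bars radial. I'll shift the view for 1 and 2, then fit the square of bosses.

```bash
python3 - <<'E'
from bench import robot
from h import *
D=[np.load(f"pics/w{k}.npy",allow_pickle=True).item() for k in(0,1)];N=[]
for k,x in enumerate((600,505)):
    robot.move_ptp([x,-145,240],[np.pi,0,1.57]); robot.sleep(.3)
    N.append(robot.get_image("wrist"));np.save(f"pics/w{k+2}.npy",N[-1],allow_pickle=True)
g=[(478.6,-35.6,50),(613,-27,62),(622.5,-160,57),(488,-170,57)];P=[]
for i,p in enumerate(g):
    o=[]
    for d in N+(D if i>1 else []):
        q=project(d,p);B,m=brass(d,None,300)
        c,s=min(B,key=lambda c:np.linalg.norm(c[0]-q))
        if s[1]>0: 
            k=np.zeros_like(m);k[s[1]:s[1]+s[3],s[0]:s[0]+s[2]]=m[s[1]:s[1]+s[3],s[0]:s[0]+s[2]]
            cs=max(cv2.findContours(k,0,1)[0],key=cv2.contourArea);e=cv2.minEnclosingCircle(cs);h=cv2.fitEllipse(cv2.convexHull(cs))
            o.append((d,h[0]));print(i+1,c.round(1),s[2:],np.round(h[0],1),np.round(e[0],1),np.round(h[1],1))
    x,r=tri(o);P.append(x);print(x.round(1),round(r,2))
P=np.array(P);S=95*np.c_[np.cos(np.radians([135,45,-45,-135])),np.sin(np.radians([135,45,-45,-135]))]
c=P[:,:2].mean(0);Q=P[:,:2]-c;y=np.arctan2((S[:,0]*Q[:,1]-S[:,1]*Q[:,0]).sum(),(S*Q).sum())
F=c+S@np.array([[np.cos(y),np.sin(y)],[-np.sin(y),np.cos(y)]])
print(c,y,"\n",F.round(1),"\n",(P[:,:2]-F).round(1)); np.save("F.npy",np.c_[F,P[:,2]]);np.save("yaw.npy",y)
print(robot.current_t(),np.mean([robot.current_contact_force() for _ in range(5)],0))
cv2.imwrite("pics/w3.png",cv2.resize(N[1]["img"][20:270,180:460],None,fx=2.4,fy=2.4))
E
```

```text
1 [146.  72.] [  49   52 1911] [146.1  72. ] [145.7  72.3] [47.5 53.2]
1 [250.7  72.5] [  49   52 1971] [250.8  72.5] [251.   72.5] [48.3 52. ]
[478.7 -35.6  49.7] 0.06
2 [295.7  57.3] [  52   56 2135] [295.6  57.4] [295.3  57.4] [51.2 55.3]
2 [406.6  58.2] [  52   56 2225] [406.5  58.2] [406.1  58.3] [50.6 56.6]
[612.7 -25.9  66.1] 0.03
3 [303.9 207.8] [  45   45 1490] [303.9 207.8] [304.  207.6] [44.  45.2]
3 [400.9 208.5] [  47   44 1502] [401.  208.5] [401.  208.5] [42.7 46.8]
3 [404.8 170.2] [  48   46 1686] [404.9 170.2] [404.7 169.9] [44.2 48.8]
3 [305.4 169.4] [  47   47 1642] [305.2 169.3] [305.3 169.2] [46.1 46.8]
[ 622.4 -160.    57.1] 0.1
4 [166.4 217.8] [  46   43 1505] [166.4 217.7] [166.5 217.5] [42.5 46.1]
4 [262.8 218.5] [  45   44 1502] [262.8 218.4] [262.8 218.4] [43.2 44.9]
4 [262.9 180.4] [  47   47 1585] [263.  180.2] [263. 180.] [45.6 46.1]
4 [164.1 179.9] [  47   45 1634] [164.  179.8] [164.3 179.3] [44.3 47.8]
[ 488.4 -169.7   57.7] 0.11
[550.55525975 -97.80850567] 0.07222858829438063 
 [[ 478.7  -35.7]
 [ 612.7  -26. ]
 [ 622.4 -160. ]
 [ 488.4 -169.7]] 
 [[ 0.   0. ]
 [ 0.   0.1]
 [-0.  -0. ]
 [-0.  -0.1]]
5.4167 [ 0.42855703 -0.9628743  -1.13357245]
```

View pics/w3.png

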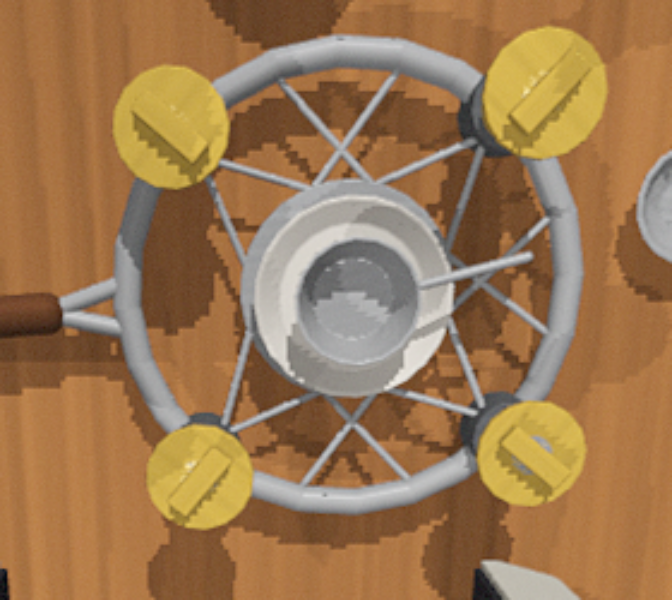

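The view shows four clean discs with radial bars, and the fitted 95 mm square leaves residuals of 0.1 mm. Now I feel for nipple 1 and grip its bar.

```bash
cat >>h.py <<'E'
from bench import robot
F=np.load("F.npy") if __import__("os").path.exists("F.npy") else None
def force(n=8):
    r=[]
    for _ in range(n): robot.sleep(.01);r.append(robot.current_contact_force())
    return np.mean(r,0)
def stat(s):
    print(s,"t",round(robot.current_t(),2),"p",np.round(robot.current_tcp_pos(),2),"yaw",round(robot.current_eef_rot()[2],3),"F",force().round(2),"Mz",round(robot.current_ft_torque()[2],3),"w",round(robot.current_gripper_width()*93,1))
def feel(x,y,zest,yaw):
    robot.move_ptp([x,y,zest+30],[np.pi,0,yaw]); robot.move_gripper(20/93)
    robot.move_linear([x,y,zest+9],speed=60); robot.sleep(.15); stat("above")
    hit=robot.move_linear([x,y,zest-6],speed=8,f_stop=3.5); stat(f"hit {hit}")
    return robot.current_tcp_pos()[2]
E
python3 - <<'E'
from h import *
x,y,z=F[0]
robot.move_ptp([x,y,z+30],[np.pi,0,1.57]);stat("over")
robot.move_linear([x,y,z+30],[np.pi,0,2.428]);stat("rot test")
z0=feel(x,y,z,2.428)
robot.move_linear([x,y,z0+.6],speed=10); robot.move_gripper(0.0); stat("gripped")
E
```

```text
over t 6.22 p [480.31 -36.37  80.7 ] yaw 1.57 F [ 0.18 -0.33  0.28] Mz -0.002 w 92.9
rot test t 7.29 p [479.23 -36.19  80.24] yaw 2.426 F [-0.1  -0.21  0.19] Mz -0.006 w 93.1
above t 9.49 p [478.95 -35.73  58.88] yaw 2.428 F [0.01 0.16 0.03] Mz -0.015 w 20.1
hit True t 10.63 p [478.71 -35.66  50.6 ] yaw 2.428 F [-0.42  0.25  5.07] Mz -0.043 w 19.9
gripped t 11.32 p [478.89 -35.23  51.15] yaw 2.428 F [ 1.92  3.42 -1.23] Mz 0.013 w 9.6
```

```bash
cat >>h.py <<'E'
def press(x,y,z0,ftarget=11.3):
    zc=z0-3.0; robot.move_linear([x,y,zc],speed=12)
    for _ in range(12):
        robot.sleep(.08); f=force(6)[2]; p=robot.current_tcp_pos()[2]
        print("  zc %.2f p %.2f fz %.2f"%(zc-z0,p-z0,f))
        if f>=ftarget-.6: break
        zc-=float(np.clip((ftarget-f)/2.,.25,1.2)); robot.move_linear([x,y,zc],speed=10)
    return zc
def turn(x,y,zc,y0,n):
    for k in range(1,2*n+1):
        robot.move_linear([x,y,zc],[np.pi,0,y0-k*np.pi/4]); stat(f" turn{k}")
E
python3 - <<'E'
from h import *
x,y,z=F[0]+[.25,.45,0]
zc=press(x,y,50.6); stat("pressed"); turn(x,y,zc,2.428,1)
E
```

```text
zc -3.00 p -2.35 fz 7.44
  zc -4.20 p -3.41 fz 8.89
  zc -5.40 p -4.53 fz 9.46
  zc -6.32 p -5.35 fz 10.68
  zc -6.63 p -5.66 fz 10.78
pressed t 13.55 p [478.98 -35.22  44.94] yaw 2.428 F [-1.96  3.25 11.02] Mz 0.023 w 9.8
 turn1 t 14.55 p [479.46 -34.99  45.07] yaw 1.642 F [-1.03  4.67 10.6 ] Mz -0.002 w 9.7
 turn2 t 15.55 p [480.03 -35.18  45.25] yaw 0.857 F [ 0.12  4.38 10.4 ] Mz 0.017 w 9.7
```

```bash
cat >>h.py <<'E'
def release(x,y,zc,z0):
    robot.move_gripper(20/93); robot.move_linear([x,y,z0+.5],speed=15); stat("up"); robot.move_linear([x,y,z0+25],speed=60); robot.sleep(.35); stat("released")
E
python3 - <<'E'
from h import *
x,y,z=F[0]+[.25,.45,0]
release(x,y,0,50.6)
robot.move_ptp([540,-145,240],[np.pi,0,1.57]); robot.sleep(.2)
d=robot.get_image("wrist"); q=project(d,F[0]).astype(int)
cv2.imwrite("pics/n1.png",cv2.resize(d["img"][20:270,140:420],None,fx=2,fy=2)); print(q,robot.current_t())
E
```

```text
up t 16.68 p [478.36 -35.28  50.81] yaw 0.857 F [-0.68 -1.12  2.21] Mz 0.009 w 19.9
released t 17.66 p [478.78 -35.16  75.36] yaw 0.857 F [ 0.1   0.05 -0.06] Mz -0.028 w 19.7
[213  74] 18.8167
```

View pics/n1.png

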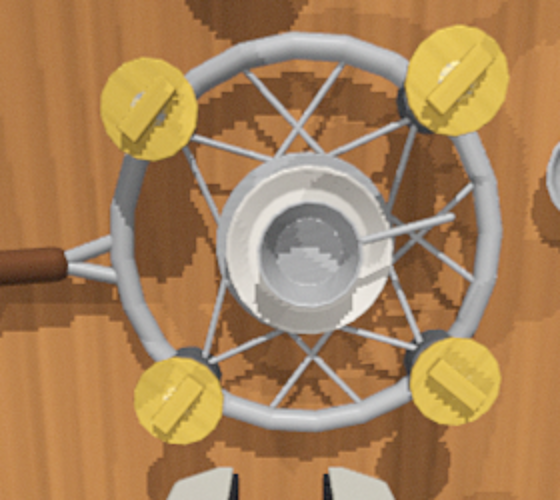

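The bar of nipple 1, at (150,108) in the crop, has turned a quarter turn, and the other three are unchanged. Now nipple 2.

```bash
python3 - <<'E'
from h import *
x,y,z=F[1]+[1,.8,0]; Y=np.pi+.857
z0=feel(x,y,z,Y); print(robot.current_qpos().round(2))
assert abs(z0-z)<4
robot.move_linear([x,y,z0+.6],speed=10); robot.move_gripper(0.0); stat("gripped")
zc=press(x,y,z0); stat("pressed")
np.save("n2.npy",[x,y,zc,z0])
robot.move_linear([x,y,zc],[np.pi,0,Y-np.pi/4]); stat("turn1")
E
```

```text
above t 21.57 p [613.94 -25.2   75.35] yaw -2.285 F [ 0.07 -0.04  0.24] Mz 0.001 w 19.9
hit True t 22.71 p [613.68 -25.16  67.24] yaw -2.285 F [-0.27  0.38  5.25] Mz -0.05 w 20.0
[-0.22  0.5   1.56 -0.    1.08 -2.65]
gripped t 23.43 p [613.97 -25.41  67.72] yaw -2.285 F [ 1.93 -1.07 -1.56] Mz 0.003 w 9.2
  zc -3.00 p -1.75 fz 6.83
  zc -4.20 p -2.78 fz 7.98
  zc -5.40 p -3.87 fz 9.11
  zc -6.49 p -4.77 fz 10.47
  zc -6.91 p -5.11 fz 10.55
  zc -7.28 p -5.44 fz 10.50
  zc -7.68 p -5.81 fz 10.82
pressed t 26.43 p [614.09 -25.4   61.45] yaw -2.284 F [-2.3  -1.34 10.76] Mz -0.059 w 9.2
turn1 t 27.43 p [614.33 -25.88  61.56] yaw -3.07 F [-1.93 -2.39 10.71] Mz 0.01 w 9.3
```

```bash
python3 - <<'E'
from h import *
x,y,zc,z0=np.load("n2.npy"); Y=np.pi+.857
for k in(2,3,4): robot.move_linear([x,y,zc],[np.pi,0,Y-k*np.pi/4]); stat(f"turn{k}")
release(x,y,zc,z0)
robot.move_ptp([575,-175,240],[np.pi,0,1.57]); robot.sleep(.2)
d=robot.get_image("wrist"); cv2.imwrite("pics/n2.png",cv2.resize(d["img"][0:250,140:420],None,fx=2,fy=2)); print(robot.current_t())
E
```

```text
turn2 t 28.43 p [614.21 -26.4   61.55] yaw 2.428 F [-2.81 -4.16 10.8 ] Mz 0.008 w 9.8
turn3 t 29.43 p [613.74 -26.63  61.41] yaw 1.643 F [-3.66 -4.86 10.68] Mz 0.016 w 9.8
turn4 t 30.43 p [613.22 -26.47  61.23] yaw 0.857 F [-4.57 -4.81 11.14] Mz 0.047 w 9.4
up t 31.62 p [613.13 -24.76  67.42] yaw 0.857 F [-0.93  0.65  2.1 ] Mz 0.003 w 20.0
released t 32.6 p [613.51 -25.13  91.95] yaw 0.857 F [-0.15  0.15 -0.14] Mz -0.002 w 20.1
33.8417
```

View pics/n2.png

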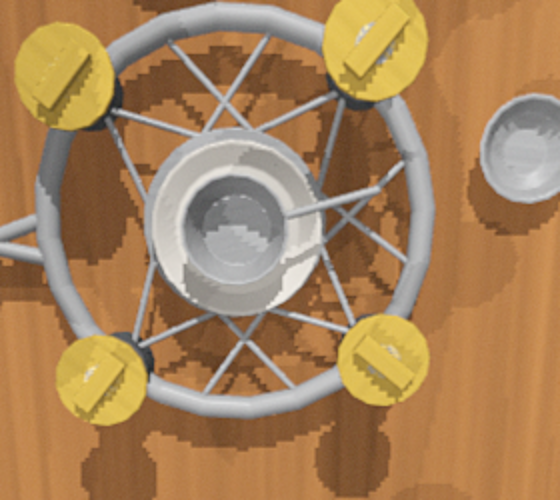

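The bar of nipple 2, at (375,42), is radial again and stayed gripped through the full half turn. Nipple 3, at (383,360), is untouched, so I go on to it.

```bash
python3 - <<'E'
from h import *
x,y,z=F[2]+[.5,.1,0]; Y=2.428
z0=feel(x,y,z,Y)
assert abs(z0-z)<4
robot.move_linear([x,y,z0+.6],speed=10); robot.move_gripper(0.0); stat("gripped")
zc=press(x,y,z0); stat("pressed")
turn(x,y,zc,Y,1); release(x,y,zc,z0)
robot.move_ptp([575,-175,240],[np.pi,0,1.57]); robot.sleep(.2)
d=robot.get_image("wrist"); cv2.imwrite("pics/n3.png",cv2.resize(d["img"][0:250,140:420],None,fx=2,fy=2)); print(robot.current_t())
E
```

```text
above t 35.5 p [ 623.12 -159.95   66.3 ] yaw 2.428 F [ 0.3  -0.44  0.28] Mz 0.059 w 20.0
hit True t 36.67 p [ 622.89 -159.85   57.72] yaw 2.428 F [-0.19  0.02  5.26] Mz 0.016 w 20.4
gripped t 37.4 p [ 622.75 -159.7    58.12] yaw 2.428 F [ 0.16  0.29 -0.5 ] Mz 0.007 w 9.6
  zc -3.00 p -1.91 fz 7.52
  zc -4.20 p -2.92 fz 8.36
  zc -5.40 p -3.96 fz 9.44
  zc -6.33 p -4.76 fz 9.93
  zc -7.02 p -5.35 fz 10.32
  zc -7.51 p -5.81 fz 10.95
pressed t 40.0 p [ 622.87 -159.78   51.97] yaw 2.428 F [-4.    2.04 10.71] Mz 0.022 w 9.5
 turn1 t 41.0 p [ 623.16 -159.67   52.06] yaw 1.643 F [-3.04  2.21 10.89] Mz 0.044 w 9.5
 turn2 t 42.0 p [ 623.5  -159.77   52.18] yaw 0.857 F [-2.61  2.4  10.89] Mz -0.074 w 9.5
up t 43.19 p [ 622.49 -159.63   57.93] yaw 0.857 F [-1.08 -0.14  1.97] Mz -0.066 w 20.0
released t 44.17 p [ 622.73 -159.81   82.43] yaw 0.857 F [-0.02 -0.05 -0.31] Mz -0.007 w 20.1
45.2417
```

View pics/n3.png

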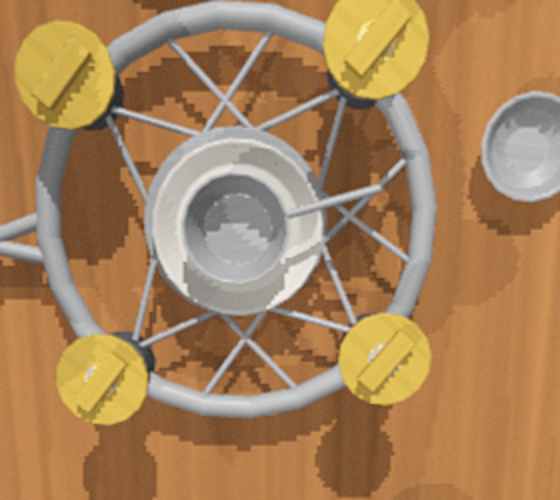

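Nipple 3's bar, at (384,358), is turned a quarter and everything else is in place, so I hand in.

```bash
python3 -c "
from bench import robot
print(robot.hand_in())"
```

```text
the job is handed in; nothing more can be done
None
```

I turned nipples 1, 2 and 3 clockwise by one, two and one quarter turns, left nipple 4 alone and handed the job in at about 45 s; the last wrist picture shows the bars as they should be, but the hand-in call gave no verdict.

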